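# Close the cocoa shaker and take off its dust cap

### The job

Get the cocoa shaker ready to dust the coffees: lift its steel mesh lid, with the orange dust cap still on it, up and off the drying peg, lower it on to the open jar with the lid's orange dots over the jar's, and turn it clockwise until it is locked. Then pull the dust cap alone straight up off the mesh lid, leaving the lid seated and locked and the jar standing where it is, and finish holding the cap still and upright in the gripper, well above the lid. Leave everything else on the worktop alone.

Things in the scene. Friction and masses are not known exactly. Their poses are not given: they have to be found in the camera images.
- lid_grip (a point): Steel mesh lid (inner lid), 130 g: point on its axis, 22 mm above the underside of its collar, which is 66 mm round and 28 mm high. z up; x through two flat grip pads, as high as the collar, 30 mm wide, 66 mm apart, facing +x and -x, an orange dot on top of each: grip there at this height, fingers along x; lower, they would clamp the jar. Half a turn makes no difference.
- mesh_lid: Mesh lid, axes as lid_grip, origin 22 mm below it on the collar's underside (seat face). Below this a hollow plug, 43 mm round (39 at its tip), bore 32 mm, 12 mm long, with bayonet lugs at +x and -x under the pads: 8 mm wide, out to 26 mm from the axis, 5.5 to 9 mm below the seat face. Above the collar a neck 35 mm round inside the cap, mesh top 49 mm above the seat face.
- cap_grip (a point): Orange dust cap (outer lid), a plastic cup upside down over the lid's neck, 40 g, 42 mm round, 38 mm high. Point on its axis, 15 mm below its top, 23 mm above its rim; z up. In place it is 29 mm above lid_grip. Grip its upper half, as the collar sticks out beneath. Sprung tongues hold it: 3 to 5 N straight up over the first 13 mm frees it; an unlocked lid comes up with it.
- dust_cap: Dust cap, axes as cap_grip, origin 23 mm below it at the centre of its open rim, which rests on the top of the lid's collar.
- jar: Shaker jar, steel with a black foot, loose, 0.65 to 0.9 kg, 100 mm high; body 74 mm round up to 56 mm height, neck 62 mm round from 68 mm to the rim. Origin: centre of its underside, z up. Wire handle at +y, out to 63 mm from the axis, below 60 mm height.
- jar_mouth (a point): Centre of the jar's mouth in the plane of the rim, axes as the jar's. Inward flange, 4 mm thick, 48 mm free inside, with gaps 16 mm wide at +x and -x (orange dots outside). Lid x along jar x, either way round, within 0.12 rad: lugs drop through, collar sits on the rim. Clockwise from above past 0.55 rad = locked; hard stop near 0.87; turns easily; then 1.5 mm play in height.
- stand: White drying stand, fixed: drip tray 245 x 115 mm, 16 mm high, two pegs. Origin on the worktop under the lid's peg; the other peg, with an upturned green tumbler (68 mm round, top at 88 mm), is 130 mm away at +x.
- peg_top (a point): Top of the lid's peg, 72 mm above the worktop: a pin 24 mm round above a shoulder 42 mm round at 46 mm, on which the lid's plug stands. Lift the lid at least 26 mm before moving sideways.
- coffee_mug: White mug, 82 mm round, 88 mm high, a bystander. Origin under its centre.
- second_mug: Blue mug, 82 mm round, 88 mm high, a bystander. Origin under its centre.
- cocoa_tin: Round dark tin with a black lid, 69 mm round, 70 mm high, a bystander. Origin under its centre.
- biscuit_box: Green carton, 46 x 69 x 121 mm, a bystander. Origin under its centre.
- snack_bar: Dark wrapped bar, 48 x 125 x 16 mm, a bystander. Origin under its centre.
- stray_lemon: Lemon, 76 x 56 x 55 mm, a bystander. Origin under its centre.
Not all that is in view belongs to the job. Of the things shaped like the dust_cap, the orange one is meant.

How it is judged (in metres and radians):
On the way, in this order (a step that is already met when the one before it is completed fails the run):
1. the mesh lid is lifted clear of the peg with the dust cap still on it (z of mesh_lid in the frame of stand above 0.085 m and z of dust_cap in the frame of mesh_lid below 0.034 m and horizontal distance between dust_cap and mesh_lid below 0.006 m), for 0.1 s.
2. the mesh lid sits on the upright jar, flat on the rim and turned past 0.55 rad into its lock, the dust cap still on it (z of mesh_lid in the frame of jar between 0.097 and 0.1025 m and horizontal distance between mesh_lid and jar_mouth below 0.004 m and angle between the z axis of mesh_lid and the z axis of jar, either way round below 0.06 rad and angle between the x axis of mesh_lid and the x axis of jar, either way round above 0.55 rad and z of dust_cap in the frame of mesh_lid below 0.034 m and horizontal distance between dust_cap and mesh_lid below 0.006 m and angle between jar's own z axis and vertical below 0.05 rad and height (world z) of jar between -0.004 and 0.004 m), for 0.2 s.
At the end, for the whole second after the job is handed in: The mesh lid sits flat on the upright jar (within 3 mm of its seat, 4 mm of the axis), turned at least 0.55 rad; the fingers hold the dust cap at rest, within 0.35 rad of upright, its rim 85 mm above the lid's seat and 180 mm above the worktop; cap and robot touch neither lid nor jar (z of mesh_lid in the frame of jar between 0.097 and 0.1025 m and horizontal distance between mesh_lid and jar_mouth below 0.004 m and angle between the z axis of mesh_lid and the z axis of jar, either way round below 0.06 rad and angle between the x axis of mesh_lid and the x axis of jar, either way round above 0.55 rad and angle between jar's own z axis and vertical below 0.05 rad and height (world z) of jar between -0.004 and 0.004 m and z of dust_cap in the frame of mesh_lid above 0.085 m and height (world z) of dust_cap above 0.18 m and contact force between the fingers and dust_cap above 1 N and angle between dust_cap's own z axis and vertical below 0.35 rad and contact force between each of dust_cap, the arm, the fingers and mesh_lid below 0.05 N and contact force between dust_cap and jar below 0.05 N and linear speed of dust_cap below 0.03 m/s and linear speed of jar below 0.02 m/s); the arm keeps its last pose, push and grip.
It fails at once if the dust cap comes off the mesh lid while the lid is not seated and locked in the jar (z of dust_cap in the frame of mesh_lid above 0.04 m and not (z of mesh_lid in the frame of jar between 0.096 and 0.105 m and angle between the z axis of mesh_lid and the z axis of jar, either way round below 0.15 rad and angle between the x axis of mesh_lid and the x axis of jar, either way round above 0.55 rad)).
It fails at once if the jar is lifted, tipped, or pushed more than 40 mm away (height (world z) of jar above 0.012 m or angle between jar's own z axis and vertical above 0.2 rad or distance of jar from where it was at the start of the episode above 0.04 m).
It fails at once if another thing on the worktop is shifted by more than 25 mm (distance of any of coffee_mug, second_mug, cocoa_tin, biscuit_box, snack_bar, stray_lemon from where it was at the start of the episode above 0.025 m).
It also fails if it takes over 58 s, if anything falls off the work surface, if the arm or the gripper's body presses on something with over 40 N, if the wrist force passes 120 N, or if a joint passes its speed limit or range.

### The arm

A 7-joint arm with a two-finger parallel gripper is mounted at the origin on a cart in front of the work surface, level with it; the furniture and walls round the work are solid. World frame = base frame: x ahead of the robot, y to its left, z up, the work surface at z = 0. Lengths are in m, angles in degrees, forces in N, time in s.
With the tool pointing down it reaches from about 0.425 to 0.875 m from the base axis. Payload 4.7 kg.
Tool frame: the origin (TCP) lies midway between the tips of the shut fingers; the grasp point (between the pads) lies 19 mm behind it (env.grip_depth is the distance from the TCP to the grasp point, in m); z points along the fingers, y is the line along which they close (so a half turn about z gives the same grasp; the last joint's range is limited). The gripper opens to 87 mm and grips with 3 to 60 N. Pads are 19 mm wide; open, the fingers measure 117 mm over their backs; the gripper's body (75 mm by 190 mm) begins 51 mm behind the grasp point.
Start: joints at [-67.661, 18.392, -4.016, 83.108, 1.295, 78.541, -3.26], TCP at [0.239, 0.605, 0.223] pointing down, gripper open.
Joint ranges: [-163.93, 163.93], [-17.29, 119.83], [-79.2, 71.16], [3.27, 140.29], [-89.18, 269.18], [5.43, 117.66], [-154.24, 154.24]. Speed limits (degrees/s): [147.25, 147.25, 180, 180, 180, 180, 180].

### API

Orientations are given as [roll, pitch, yaw] about the fixed x, y, z axes, in that order (R = Rz(yaw) Ry(pitch) Rx(roll)).
In Python, from cell import get_obs, optics, env, nets gives the robot as it stands.
- The arm moves only by the shell command python3 -m creep 'ROWS' [FORCE]. ROWS is JSON, a list of rows, each an object of numbers: "wx", "wy", "wz": the turn, a rotation vector about the tool's x, y, z in degrees; "tx", "ty", "tz": the shift along the tool's x, y, z in mm; "gripper": the opening, from -1 (shut) to 1 (fully open). A call has 1 to 5 rows; each row is the pose to reach, as a shift and turn from the pose commanded when the call began, along the tool's axes at that moment; what a row does not reach only later rows make up. A row lasts 1/12 s, in which the tool goes at most 41.7 mm and 7.16 degrees, less where a joint would pass 70% of its speed; a pose out of reach is approached as far as the arm can. A call with a gripper value outside its range is refused whole. The fingers move at their own pace and stop on an object; FORCE is the grip in N (left out, the last holds). Time passes only in rows, so rows that repeat a pose let the fingers close. It gives the time, the measured TCP pose, the force, the opening and the grip force at its end, in the units of the state.
- get_obs(): the state, without advancing time (a new reading comes with each control period).
- optics.read_camera(name): name is "side" or "top"; returns (picture, depth): 480x640x3 uint8, red, green, blue; 480x640 float32, m along the optical axis (not along the pixel's ray), 0 where there is no reading.
- optics.camera_info(name): a dict with "fovy" (degrees; the focal length in pixels is half the picture's height over the tangent of half this angle, whatever the lens; pixels are square), "cx", "cy" (the principal point, pixels), "R" (3x3) and "t" (3): a world point X has camera coordinates R X + t. Camera axes: x right, y down, z forward; pixel columns grow to the right and rows downward; lengths in m; the calibration is good to about 2 mm. A picture is of the moment at which its call begins. camera_info takes no time and is no camera call.
- env.sign_off(): hands the job in; it is judged then, once.
Trained networks look in the newest picture that a camera, given by its name, has taken for a name from the list of things; names that differ only in an ending like _2 or _b are one class to them, and where a whole thing is asked for, a point or a joint stands for the part that bears it (a point fixed in the world has none). Each returns a list of dicts, best first, with "confidence" (0 to 1); they miss things now and then, are a little off and sometimes report something else, mostly with a low value. They report only what shows in the picture. A call takes as long as a camera call. They do not tell look-alikes from the thing itself.
- nets.look_for(query, camera): "point" ([x, y, z] in m, in world coordinates, good to about 4 mm: the middle of the surface that is visible of it).
- nets.place_of(query, camera): "point" ([x, y, z] in m, in world coordinates, good to about 4 mm: a listed point, or the origin of a listed thing).
The state is a dict: "time_s": time; "qpos": joint angles; "joint_velocities": joint speeds; "effort": joint torques, N m; "tool_pos": TCP position; "tool_rot": TCP orientation; "force": force on the tool from outside, world axes, zero at the start; "wrist_torque": the same for the moment, N m; "grip_width": finger opening in m; "grasp_force": force on a finger pad.
Only numpy, scipy, OpenCV 4.12 (cv2) and the standard library are available. Lean on these libraries where they do the work, as an engineer would, in place of code of your own. Each camera call takes 0.05 s, during which the arm holds its last target. There are 200 camera calls.

## Working session

There is one attempt and no reset: what is moved stays moved. The work goes in short steps, Python scripts to look and compute and a shell command to move; the robot and the scene stay as the last step left them, time stands still between calls to the robot, and variables do not carry over. Pictures are saved under pics/ and viewed, at most 10 in all, crops included, and the job is handed in when it is done.

```bash
ls; mkdir -p pics
python3 - <<'E'
from cell import get_obs, optics, env, nets
import cv2,numpy as np
s=get_obs();print(s['time_s'],s['tool_pos'],s['tool_rot'],s['grip_width'],env.grip_depth)
for c in('side','top'):
    p,d=optics.read_camera(c);cv2.imwrite(f'pics/{c}0.png',p[:,:,::-1]);np.savez(f'{c}0.npz',p=p,d=d)
    i=optics.camera_info(c);print(c,i)
    for q in('lid_grip','cap_grip','jar_mouth','peg_top','jar','stand'):
        print(q,[(np.round(r['point'],4).tolist(),round(r['confidence'],2)) for r in nets.place_of(q,c)[:3]])
E
```

```text
pics
0.0 [0.23839496 0.60411394 0.22147726] [-1.79892499e+02  4.61693520e-03  1.58471050e+02] 0.08723365492595729 0.0187
side {'fovy': 45.46615447078544, 'cx': 320.57212155273874, 'cy': 233.83899659058315, 'R': array([[-0.80638657, -0.59126326, -0.01218451],
       [-0.32926799,  0.46599156, -0.82123958],
       [ 0.49124667, -0.6582246 , -0.5704534 ]]), 't': array([0.45623159, 0.18059653, 1.50544517])}
lid_grip [([0.4371, 0.2814, 0.081], 0.47)]
cap_grip [([0.4433, 0.2792, 0.0589], 0.74), ([0.4876, 0.1699, 0.0236], 0.58), ([0.4404, 0.282, 0.112], 0.55)]
jar_mouth [([0.4909, -0.0802, 0.1004], 0.75)]
peg_top []
jar [([0.4868, -0.0786, 0.0016], 0.56)]
stand [([0.4386, 0.2834, 0.0027], 0.81)]
top {'fovy': 44.18117702071755, 'cx': 319.9594162247947, 'cy': 242.2601336935786, 'R': array([[ 0.02182819, -0.99965433,  0.01465433],
       [-0.99438202, -0.02322695, -0.10327105],
       [ 0.10357573, -0.01231778, -0.99454529]]), 't': array([0.08526416, 0.46697941, 1.41755371])}
lid_grip [([0.4385, 0.2809, 0.0801], 0.69)]
cap_grip [([0.4444, 0.2795, 0.1106], 0.68), ([0.4926, 0.1704, 0.0216], 0.58)]
jar_mouth [([0.4868, -0.0793, 0.1008], 0.59), ([0.4402, 0.2817, 0.0707], 0.22)]
peg_top [([0.4407, 0.2809, 0.0713], 0.84)]
jar [([0.4879, -0.0767, -0.0021], 0.76), ([0.4679, 0.5401, -0.0038], 0.59)]
stand []
```

View pics/side0.png

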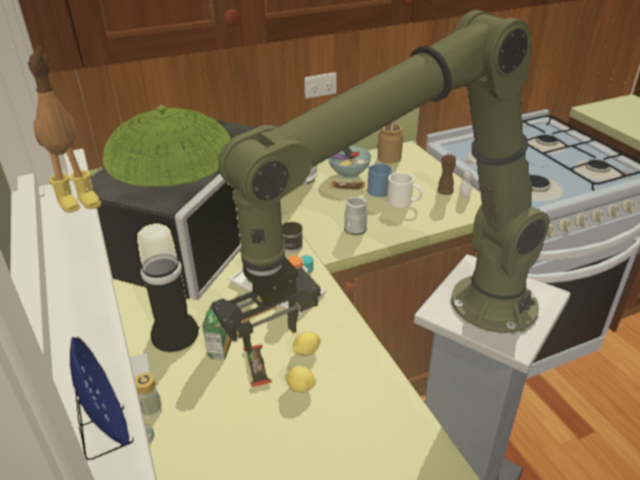

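View pics/top0.png

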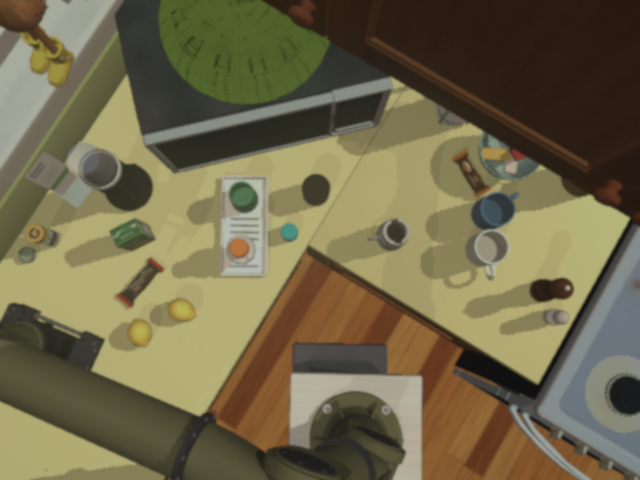

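The side view shows the lid under the orange cap (295,263), partly hidden by the gripper, and the jar at (355,215). In the top view the lid and cap are at (238,247), the tumbler at (243,196), the teal decoy cap at (289,232), and the jar at (394,233) with its handle towards image left (+y). Next I'll zoom in to find the dots.

Run:
```python
import cv2,numpy as np
t=np.load('top0.npz');s=np.load('side0.npz')
def crop(a,u,v,w=25): return cv2.resize(a['p'][v-w:v+w,u-w:u+w,::-1],(400,400),interpolation=cv2.INTER_CUBIC)
cv2.imwrite('pics/zoom.png',np.hstack([crop(t,239,247,20),crop(t,394,234,20)]))
for n,(u,v) in (('lid',(239,247)),('jar',(394,234))):
    p=t['p'][v-22:v+22,u-22:u+22]; h=cv2.cvtColor(p,cv2.COLOR_RGB2HSV)
    m=((h[...,0]>=3)&(h[...,0]<20)&(h[...,1]>130)&(h[...,2]>70)).astype(np.uint8)
    k,_,st,c=cv2.connectedComponentsWithStats(m)
    for i in range(1,k): print(n,st[i,4],c[i]+[u-22,v-22],t['d'][int(c[i][1]+v-22),int(c[i][0]+u-22)])
```

```text
lid 249 [238.33333333 247.57429719] 1.3403496
```

View pics/zoom.png

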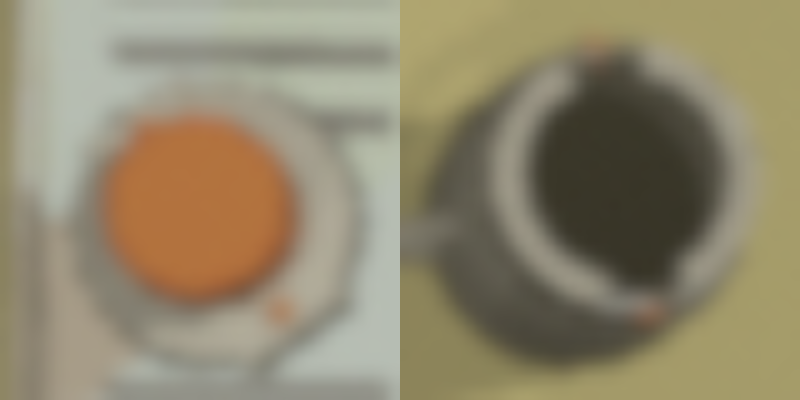

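The zoom shows the lid dots at about (246.5,257.7) and, half hidden behind the cap, (233,239.5). The jar dots are at about (393.2,218) and (398.7,245). I'll convert these to world coordinates.

```bash
cat > h.py <<'E'
from cell import get_obs, optics, env, nets
import numpy as np, cv2
from scipy.spatial.transform import Rotation as Ro
def ray(c,u,v,z):
    i=optics.camera_info(c);f=240/np.tan(np.radians(i['fovy']/2))
    d=i['R'].T@np.array([(u-i['cx'])/f,(v-i['cy'])/f,1]);o=-i['R'].T@i['t']
    return o+d*(z-o[2])/d[2]
def pix(c,X):
    i=optics.camera_info(c);f=240/np.tan(np.radians(i['fovy']/2));q=i['R']@np.array(X)+i['t'];return q[:2]/q[2]*f+[i['cx'],i['cy']]
def delta(X,R=None):
    "mm shift in tool axes (and turn rotvec deg) from the measured pose to TCP X, R"
    s=get_obs();T=Ro.from_euler('xyz',s['tool_rot'],degrees=True)
    t=T.inv().apply(np.array(X)-s['tool_pos'])*1e3
    w=(T.inv()*R).as_rotvec(degrees=True) if R is not None else 0
    return np.round(t,1),np.round(w,2)
def down(yaw): return Ro.from_euler('xyz',[180,0,yaw],degrees=True)
E
python3 - <<'E'
from h import *
an=lambda d:np.degrees(np.arctan2(d[1],d[0]))
a=ray('top',246.5,257.7,.086);b=ray('top',233,239.5,.086)
print('lid dots',a,b,(a+b)/2,np.linalg.norm(a-b),an(b-a))
c=ray('top',238.33,247.57,.124);print('cap ctr (biased by side)',c, 'from dot',an(c-a),np.linalg.norm((c-a)[:2]))
for z in(.1,.094):
    a=ray('top',393.2,218,z);b=ray('top',398.7,245,z);print('jar',a,b,(a+b)/2,np.linalg.norm(a-b),an(a-b))
t=np.load('top0.npz')
i=optics.camera_info('top');f=240/np.tan(np.radians(i['fovy']/2))
v,u=np.mgrid[:480,:640];d=t['d'];P=np.stack([(u-i['cx'])/f*d,(v-i['cy'])/f*d,d],-1)-i['t'];P=P@i['R']
def circ(n,x,y,r,z0,z1):
    m=(np.hypot(P[...,0]-x,P[...,1]-y)<r)&(P[...,2]>z0)&(P[...,2]<z1);Q=P[m];(cc,rr)=cv2.minEnclosingCircle(Q[:,:2].astype(np.float32));print(n,m.sum(),cc,rr,np.median(Q[:,2]),Q[:,:2].mean(0))
circ('cap',.44,.281,.04,.115,.135);circ('collar',.44,.281,.05,.076,.096);circ('jar rim',.489,-.079,.05,.09,.11);circ('tumbler',.57,.27,.05,.08,.096)
s=get_obs();print(s['time_s'],s['tool_pos'],s['tool_rot'],s['qpos'])
E
```

```text
lid dots [0.41844001 0.26620149 0.086     ] [0.4601606  0.29902421 0.086     ] [0.43930031 0.28261285 0.086     ] 0.05308426043434481 38.19308598993588
cap ctr (biased by side) [0.43810592 0.28118866 0.124     ] from dot 37.310619240922435 0.024725761787177194
jar [ 0.51754502 -0.07200454  0.1       ] [ 0.45485852 -0.08530133  0.1       ] [ 0.48620177 -0.07865293  0.1       ] 0.06408121369916744 11.975823719933649
jar [ 0.51843775 -0.07282506  0.094     ] [ 0.45547404 -0.08618065  0.094     ] [ 0.48695589 -0.07950285  0.094     ] 0.06436459226348724 11.975823719933638
cap 271 (0.4385542571544647, 0.28362923860549927) 0.021427342668175697 0.1239434909998362 [0.43830506 0.28250592]
collar 361 (0.43880409002304077, 0.28258806467056274) 0.03533269092440605 0.08632198561189684 [0.43586923 0.28028062]
jar rim 219 (0.4873949885368347, -0.0789594054222107) 0.03276817873120308 0.10003417466998026 [ 0.48587837 -0.07687032]
tumbler 521 (0.5687253475189209, 0.2852170467376709) 0.031140819191932678 0.08854766201415444 [0.56751439 0.28526277]
0.7 [0.23859916 0.60465222 0.22261298] [1.79992488e+02 1.76867045e-03 1.58468538e+02] [-67.6584464   18.38983876  -4.01768608  83.10725605   1.29453739
  78.5405063   -3.2601114 ]
```

Run:
```python
from h import *
print(delta([.4388,.2825,.20],down(128)))
```

```text
(array([-304.5, -226.2,   22.6]), array([ 1.000e-02, -0.000e+00,  3.047e+01]))
```

```bash
python3 -m creep '[{"tx":-25,"ty":-19},{"tx":-55,"ty":-40},{"tx":-85,"ty":-63},{"tx":-115,"ty":-85},{"tx":-145,"ty":-108}]'
python3 -m creep '[{"tx":-30,"ty":-22},{"tx":-60,"ty":-44},{"tx":-90,"ty":-67},{"tx":-120,"ty":-89},{"tx":-145,"ty":-108}]'
python3 -m creep '[{"tx":-14.5,"ty":-10.2,"tz":10,"wz":6},{"tx":-14.5,"ty":-10.2,"tz":22,"wz":12},{"tx":-14.5,"ty":-10.2,"tz":22,"wz":18},{"tx":-14.5,"ty":-10.2,"tz":22,"wz":24},{"tx":-14.5,"ty":-10.2,"tz":22,"wz":30.5}]'
python3 -m creep '[{"tx":0},{"tx":0},{"tx":0}]'
python3 - <<'E'
from h import *
import cv2
for c in ('top','side'):
    p,d=optics.read_camera(c);np.savez(f'{c}1.npz',p=p,d=d);cv2.imwrite(f'pics/{c}1.png',p[:,:,::-1])
    for q in('lid_grip','cap_grip','jar_mouth'):
        print(c,q,[(np.round(r['point'],4).tolist(),round(r['confidence'],2)) for r in nets.place_of(q,c)[:3]])
print(delta([.4388,.2825,.20],down(128)))
u,v=pix('side',[.4388,.2825,.086]).astype(int);print(u,v)
u2,v2=pix('side',[.487,-.079,.1]).astype(int)
cr=lambda u,v,w:cv2.resize(p[v-w:v+w,u-w:u+w,::-1],(400,400),interpolation=cv2.INTER_CUBIC)
cv2.imwrite('pics/z1.png',np.hstack([cr(u,v-15,45),cr(u2,v2,25)]))
E
```

```text
top lid_grip [([0.438, 0.2836, 0.0794], 0.91)]
top cap_grip [([0.4417, 0.2831, 0.1079], 0.83), ([0.4903, 0.1709, 0.0243], 0.61), ([0.4401, 0.2777, 0.0841], 0.42)]
top jar_mouth [([0.4864, -0.0811, 0.1015], 0.77)]
side lid_grip [([0.5472, -0.3185, 0.0047], 0.72), ([0.4415, 0.2824, 0.0797], 0.6)]
side cap_grip [([0.4399, 0.28, 0.1117], 0.63), ([0.4858, 0.1706, 0.0208], 0.57), ([0.4889, -0.0811, 0.0003], 0.33)]
side jar_mouth [([0.4897, -0.0803, 0.0996], 0.59)]
(array([-304.5, -226.2,   22.6]), array([1.000e-02, 0.000e+00, 3.047e+01]))
295 271validation failed for argument at $[0]...
validation failed for argument at $[0]...
validation failed for argument at $[0]...
validation failed for argument at $[0]...
```

View pics/z1.png

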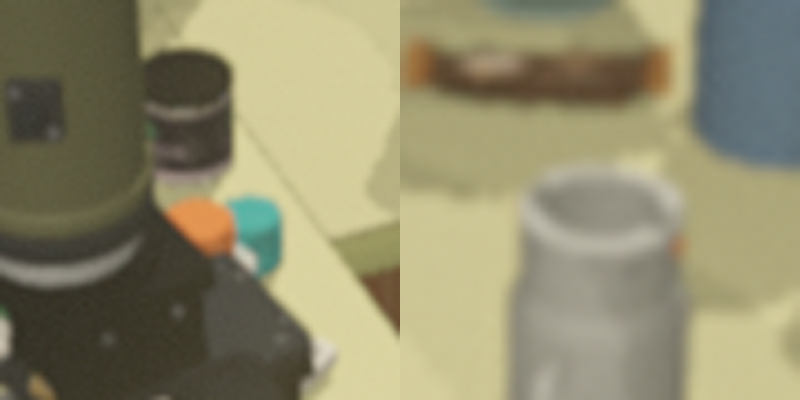

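The moves were refused, and the view is unchanged: the cap is half hidden behind the gripper, and a jar dot shows on the outside of the neck just below the rim. The rows probably need every key, so I'll test that with one small row.

```bash
python3 -m creep '[{"wx":0,"wy":0,"wz":0,"tx":-25,"ty":-19,"tz":0,"gripper":1}]'
```

```text
time_s: 1.18
tool_pos: [0.249, 0.5821, 0.2219]
tool_rot: [179.9, -0.3, 159.0]
force: [-0.8, -0.9, 0.1]
grip_width: 0.0872
grasp_force: 0.0
```

```bash
python3 -m creep '[{"wx":0,"wy":0,"wz":0,"tx":-30,"ty":-22,"tz":0,"gripper":1},{"wx":0,"wy":0,"wz":0,"tx":-60,"ty":-44,"tz":0,"gripper":1},{"wx":0,"wy":0,"wz":0,"tx":-90,"ty":-66,"tz":0,"gripper":1},{"wx":0,"wy":0,"wz":0,"tx":-120,"ty":-88,"tz":0,"gripper":1},{"wx":0,"wy":0,"wz":0,"tx":-140,"ty":-104,"tz":0,"gripper":1}]'
python3 -m creep '[{"wx":0,"wy":0,"wz":0,"tx":-30,"ty":-22,"tz":0,"gripper":1},{"wx":0,"wy":0,"wz":0,"tx":-60,"ty":-44,"tz":0,"gripper":1},{"wx":0,"wy":0,"wz":0,"tx":-90,"ty":-66,"tz":0,"gripper":1},{"wx":0,"wy":0,"wz":0,"tx":-120,"ty":-88,"tz":0,"gripper":1},{"wx":0,"wy":0,"wz":0,"tx":-139.5,"ty":-103,"tz":0,"gripper":1}]'
python3 -m creep '[{"wx":0,"wy":0,"wz":6,"tx":0,"ty":0,"tz":10,"gripper":1},{"wx":0,"wy":0,"wz":12,"tx":0,"ty":0,"tz":22,"gripper":1},{"wx":0,"wy":0,"wz":18,"tx":0,"ty":0,"tz":22,"gripper":1},{"wx":0,"wy":0,"wz":24,"tx":0,"ty":0,"tz":22,"gripper":1},{"wx":0,"wy":0,"wz":30.5,"tx":0,"ty":0,"tz":22,"gripper":1}]'
python3 -m creep '[{"wx":0,"wy":0,"wz":0,"tx":0,"ty":0,"tz":0,"gripper":1},{"wx":0,"wy":0,"wz":0,"tx":0,"ty":0,"tz":0,"gripper":1}]'
python3 - <<'E'
from h import *
import cv2
p,d=optics.read_camera('side')
print(delta([.4388,.2825,.20],down(128)))
u,v=pix('side',[.4388,.2825,.106]).astype(int);print(u,v)
cr=lambda u,v,w:cv2.resize(p[v-w:v+w,u-w:u+w,::-1],(500,500),interpolation=cv2.INTER_CUBIC)
cv2.imwrite('pics/z2.png',cr(u,v,40))
p,d=optics.read_camera('side')
print(delta([.4388,.2825,.20],down(128)))
s=get_obs();print(s['qpos'],s['tool_pos'])
E
```

```text
time_s: 1.6
tool_pos: [0.3496, 0.4262, 0.2229]
tool_rot: [-180.0, 0.1, 158.3]
force: [0.5, 0.2, -0.5]
grip_width: 0.0869
grasp_force: 0.0
time_s: 2.02
tool_pos: [0.4411, 0.2787, 0.223]
tool_rot: [-180.0, 0.1, 158.2]
force: [0.1, -0.7, 0.0]
grip_width: 0.0871
grasp_force: 0.0
time_s: 2.43
tool_pos: [0.4388, 0.2825, 0.2004]
tool_rot: [-180.0, -0.0, 127.7]
force: [0.2, -1.2, 0.3]
grip_width: 0.0872
grasp_force: 0.0
time_s: 2.6
tool_pos: [0.4389, 0.2827, 0.2007]
tool_rot: [180.0, -0.0, 128.2]
force: [-0.0, -0.2, -0.1]
grip_width: 0.0869
grasp_force: 0.0
(array([-0.1, -0.2,  0.7]), array([ 0.02, -0.  ,  0.15]))
294 265
(array([-0.1, -0.2,  0.7]), array([ 0.02, -0.  ,  0.12]))
[-46.07793847   3.37331811  10.8151539  103.36133485  -0.66166735
  73.30758409   3.02808044] [0.43892669 0.2827091  0.20069692]
```

View pics/z2.png

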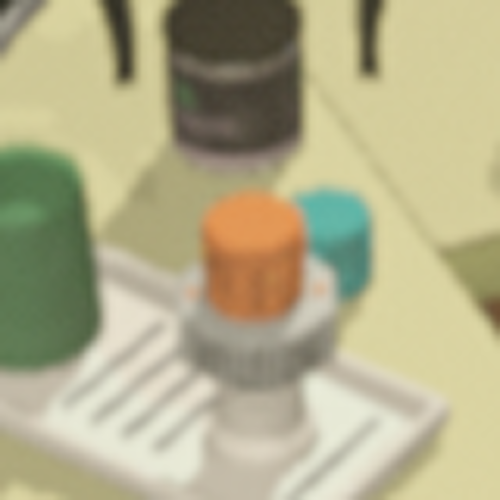

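In the zoomed side view the lid stands on its peg with both dots visible, at full-picture pixels of about (284.4,271.2) and (304.7,270.9). The open finger tips are above it on either side.

Run:
```python
from h import *
a=ray('side',284.4,271.2,.086);b=ray('side',304.7,270.9,.086);d=a-b
print(a,b,(a+b)/2,np.linalg.norm(d),np.degrees(np.arctan2(d[1],d[0])))
p,_=optics.read_camera('top')
u,v=pix('top',[.4388,.2825,.086]).astype(int);print(u,v)
j=pix('side',[.487,-.079,.1])
print(j, pix('side',[.487+.031*np.cos(.209),-.079+.031*np.sin(.209),.094]),pix('side',[.487-.031*np.cos(.209),-.079-.031*np.sin(.209),.094]))
p,_=optics.read_camera('side')
h=cv2.cvtColor(p,cv2.COLOR_RGB2HSV);x,y=j.astype(int)
m=((h[...,0]>=2)&(h[...,0]<18)&(h[...,1]>100)).astype(np.uint8)[y-8:y+15,x-20:x+20]
k,_,st,c=cv2.connectedComponentsWithStats(m)
for i in range(1,k):print(st[i,4],c[i]+[x-20,y-8])
```

```text
[0.46199481 0.2985606  0.086     ] [0.41975914 0.2670454  0.086     ] [0.44087698 0.282803   0.086     ] 0.05269781259908276 36.729375484540476
239 248
[356.46667456 201.34197943] [346.97281442 200.92998607] [365.98392206 205.14592737]
```

```bash
python3 -m creep '[{"wx":0,"wy":0,"wz":0.6,"tx":-0.5,"ty":0.7,"tz":25,"gripper":1},{"wx":0,"wy":0,"wz":0.6,"tx":-0.5,"ty":0.7,"tz":55,"gripper":1},{"wx":0,"wy":0,"wz":0.6,"tx":-0.5,"ty":0.7,"tz":85,"gripper":1},{"wx":0,"wy":0,"wz":0.6,"tx":-0.5,"ty":0.7,"tz":115,"gripper":1},{"wx":0,"wy":0,"wz":0.6,"tx":-0.5,"ty":0.7,"tz":138,"gripper":1}]'
python3 -m creep '[{"wx":0,"wy":0,"wz":0,"tx":0,"ty":0,"tz":0,"gripper":1},{"wx":0,"wy":0,"wz":0,"tx":0,"ty":0,"tz":0,"gripper":1},{"wx":0,"wy":0,"wz":0,"tx":0,"ty":0,"tz":0,"gripper":1}]'
python3 -m creep '[{"wx":0,"wy":0,"wz":0,"tx":0,"ty":0,"tz":0,"gripper":0.5},{"wx":0,"wy":0,"wz":0,"tx":0,"ty":0,"tz":0,"gripper":0.45},{"wx":0,"wy":0,"wz":0,"tx":0,"ty":0,"tz":0,"gripper":0.3},{"wx":0,"wy":0,"wz":0,"tx":0,"ty":0,"tz":0,"gripper":0.2},{"wx":0,"wy":0,"wz":0,"tx":0,"ty":0,"tz":0,"gripper":0.2}]' 30
python3 -m creep '[{"wx":0,"wy":0,"wz":0,"tx":0,"ty":0,"tz":0,"gripper":0.2},{"wx":0,"wy":0,"wz":0,"tx":0,"ty":0,"tz":0,"gripper":0.2},{"wx":0,"wy":0,"wz":0,"tx":0,"ty":0,"tz":0,"gripper":0.2},{"wx":0,"wy":0,"wz":0,"tx":0,"ty":0,"tz":0,"gripper":0.2},{"wx":0,"wy":0,"wz":0,"tx":0,"ty":0,"tz":0,"gripper":0.2}]'
```

```text
time_s: 3.22
tool_pos: [0.4389, 0.2821, 0.0604]
tool_rot: [-179.9, -0.0, 127.4]
force: [-1.0, -0.1, -0.6]
grip_width: 0.0872
grasp_force: 0.0
time_s: 3.47
tool_pos: [0.4408, 0.2834, 0.0641]
tool_rot: [179.9, 0.0, 127.4]
force: [-0.1, -0.5, 1.2]
grip_width: 0.0869
grasp_force: 0.0
time_s: 3.88
tool_pos: [0.4402, 0.283, 0.0634]
tool_rot: [179.9, -0.0, 127.4]
force: [-0.2, -0.6, 2.9]
grip_width: 0.0657
grasp_force: 29.9
time_s: 4.3
tool_pos: [0.4402, 0.283, 0.0633]
tool_rot: [179.9, -0.0, 127.4]
force: [-1.4, -0.1, 6.0]
grip_width: 0.0655
grasp_force: 29.9
```

```bash
python3 -m creep '[{"wx":0,"wy":0,"wz":0,"tx":0,"ty":0,"tz":-4,"gripper":0.2},{"wx":0,"wy":0,"wz":0,"tx":0,"ty":0,"tz":-10,"gripper":0.2},{"wx":0,"wy":0,"wz":0,"tx":0,"ty":0,"tz":-18,"gripper":0.2},{"wx":0,"wy":0,"wz":0,"tx":0,"ty":0,"tz":-28,"gripper":0.2},{"wx":0,"wy":0,"wz":0,"tx":0,"ty":0,"tz":-40,"gripper":0.2}]'
python3 -m creep '[{"wx":0,"wy":0,"wz":0,"tx":0,"ty":0,"tz":-14,"gripper":0.2},{"wx":0,"wy":0,"wz":0,"tx":0,"ty":0,"tz":-30,"gripper":0.2},{"wx":0,"wy":0,"wz":0,"tx":0,"ty":0,"tz":-46,"gripper":0.2},{"wx":0,"wy":0,"wz":0,"tx":0,"ty":0,"tz":-60,"gripper":0.2},{"wx":0,"wy":0,"wz":0,"tx":0,"ty":0,"tz":-70,"gripper":0.2}]'
python3 -m creep '[{"wx":0,"wy":0,"wz":0,"tx":0,"ty":0,"tz":0,"gripper":0.2},{"wx":0,"wy":0,"wz":0,"tx":0,"ty":0,"tz":0,"gripper":0.2}]'
python3 - <<'E'
from h import *
import cv2
for c in('side','top'):
    p,d=optics.read_camera(c);np.savez(f'{c}2.npz',p=p,d=d)
    for q in('lid_grip','cap_grip'):
        print(c,q,[(np.round(r['point'],4).tolist(),round(r['confidence'],2)) for r in nets.place_of(q,c)[:2]])
    if c=='side':
        u,v=pix('side',[.44,.283,.2]).astype(int)
        cv2.imwrite('pics/z3.png',cv2.resize(p[v-40:v+40,u-40:u+40,::-1],(500,500),interpolation=cv2.INTER_CUBIC));print(u,v)
s=get_obs();print(s['tool_pos'],s['tool_rot'],s['force'],s['qpos'])
print(delta([.4868,-.0792,.18],down(101.5)))
E
```

```text
time_s: 4.72
tool_pos: [0.4394, 0.2824, 0.1031]
tool_rot: [-179.9, 0.0, 127.4]
force: [-1.0, -0.1, -2.6]
grip_width: 0.0658
grasp_force: 29.9
time_s: 5.13
tool_pos: [0.4404, 0.2831, 0.1752]
tool_rot: [179.8, -0.0, 127.4]
force: [0.1, -0.2, -2.5]
grip_width: 0.0661
grasp_force: 29.9
time_s: 5.3
tool_pos: [0.44, 0.2829, 0.1732]
tool_rot: [179.9, -0.0, 127.4]
force: [0.4, -0.4, -2.1]
grip_width: 0.0657
grasp_force: 29.9
side lid_grip [([0.4422, 0.2806, 0.1905], 0.83)]
side cap_grip [([0.4876, 0.17, 0.0239], 0.62), ([0.4404, 0.2802, 0.2191], 0.57)]
293 235
top lid_grip [([0.4383, 0.2822, 0.0704], 0.54), ([0.5494, -0.3191, 0.002], 0.4)]
top cap_grip [([0.4868, -0.079, 0.1018], 0.73), ([0.4898, 0.1727, 0.0233], 0.56)]
[0.4393392  0.28238381 0.17172266] [-1.79910855e+02  4.14719886e-03  1.27367848e+02] [ 0.20142454 -0.64983583 -1.39433212] [-46.01503919   4.65705874  10.92232523 105.43139877  -0.92941882
  70.08688399   2.55787598]
(array([-316.2, -181.7,   -8. ]), array([-9.000e-02,  2.000e-02,  2.587e+01]))
```

View pics/z3.png

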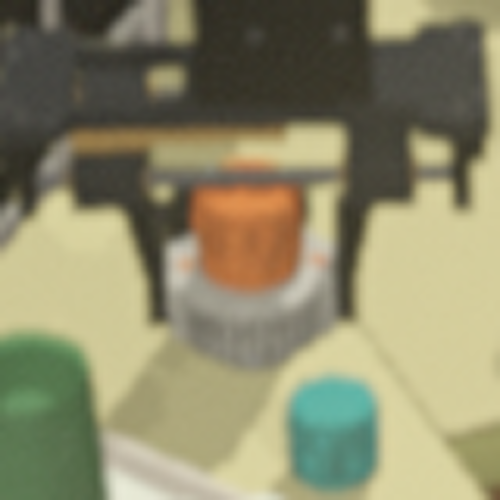

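The lid with the orange cap still on it is held between the fingers, clear of the stand. The dots are at full-picture pixels of about (282.4,236.9) and (303.7,236.1). I'll check its offset in the hand.

Run:
```python
from h import *
for z in(.193,.196):
    a=ray('side',282.4,236.9,z);b=ray('side',303.7,236.1,z);d=a-b
    m=(a+b)/2
    print(m,np.linalg.norm(d),np.degrees(np.arctan2(d[1],d[0])), delta([m[0],m[1],.172]))
# jar rim from both cams' depth, circle-fit by outer edge
for c in('side','top'):
    t=np.load(f'{c}2.npz');i=optics.camera_info(c);f=240/np.tan(np.radians(i['fovy']/2))
    v,u=np.mgrid[:480,:640];dd=t['d'];P=(np.stack([(u-i['cx'])/f*dd,(v-i['cy'])/f*dd,dd],-1)-i['t'])@i['R']
    m=(np.hypot(P[...,0]-.487,P[...,1]+.079)<.05)&(abs(P[...,2]-.1)<.006);Q=P[m][:,:2].astype(np.float32)
    print(c,m.sum(),cv2.minEnclosingCircle(Q),np.median(P[m][:,2]),cv2.fitEllipse(cv2.convexHull(Q)))
```

```text
[0.44285429 0.27974159 0.193     ] 0.053111162249459436 39.005166800724446 (array([-4.2,  1.2, -0.3]), np.int64(0))
[0.44009082 0.28302385 0.196     ] 0.05291677211471776 39.005166800724524 (array([ 0.1,  1. , -0.3]), np.int64(0))
side 109 ((0.48868152499198914, -0.07614679634571075), 0.03537237271666527) 0.09893230000320574 ((0.48904410004615784, -0.07757441699504852), (0.06065592169761658, 0.07050884515047073), 39.28352737426758)
top 201 ((0.4866354167461395, -0.0789978876709938), 0.0324336439371109) 0.10005462376411171 ((0.48652076721191406, -0.07761133462190628), (0.06155822053551674, 0.0624648779630661), 88.55768585205078)
```

```bash
python3 -m creep '[{"wx":0,"wy":0,"wz":0,"tx":-15,"ty":-9,"tz":0,"gripper":0.2},{"wx":0,"wy":0,"wz":0,"tx":-37,"ty":-21,"tz":0,"gripper":0.2},{"wx":0,"wy":0,"wz":0,"tx":-60,"ty":-35,"tz":0,"gripper":0.2},{"wx":0,"wy":0,"wz":0,"tx":-83,"ty":-48,"tz":0,"gripper":0.2},{"wx":0,"wy":0,"wz":0,"tx":-106,"ty":-61,"tz":0,"gripper":0.2}]'
python3 -m creep '[{"wx":0,"wy":0,"wz":0,"tx":-23,"ty":-13,"tz":0,"gripper":0.2},{"wx":0,"wy":0,"wz":0,"tx":-46,"ty":-26,"tz":0,"gripper":0.2},{"wx":0,"wy":0,"wz":0,"tx":-69,"ty":-40,"tz":0,"gripper":0.2},{"wx":0,"wy":0,"wz":0,"tx":-92,"ty":-53,"tz":0,"gripper":0.2},{"wx":0,"wy":0,"wz":0,"tx":-115,"ty":-66,"tz":0,"gripper":0.2}]'
python3 -m creep '[{"wx":0,"wy":0,"wz":5,"tx":-23,"ty":-13,"tz":0,"gripper":0.2},{"wx":0,"wy":0,"wz":10,"tx":-46,"ty":-26,"tz":0,"gripper":0.2},{"wx":0,"wy":0,"wz":15,"tx":-69,"ty":-40,"tz":0,"gripper":0.2},{"wx":0,"wy":0,"wz":20,"tx":-86,"ty":-49,"tz":0,"gripper":0.2},{"wx":0,"wy":0,"wz":25.4,"tx":-95.5,"ty":-54,"tz":0,"gripper":0.2}]'
python3 -m creep '[{"wx":0,"wy":0,"wz":0,"tx":0,"ty":0,"tz":0,"gripper":0.2},{"wx":0,"wy":0,"wz":0,"tx":0,"ty":0,"tz":0,"gripper":0.2},{"wx":0,"wy":0,"wz":0,"tx":0,"ty":0,"tz":0,"gripper":0.2}]'
python3 - <<'E'
from h import *
import cv2
z=[]
for c in('side','top'):
    p,d=optics.read_camera(c);np.savez(f'{c}3.npz',p=p,d=d)
    u,v=pix(c,[.4875,-.079,.15]).astype(int);print(c,u,v)
    z.append(cv2.resize(p[v-30:v+30,u-30:u+30,::-1],(400,400),interpolation=cv2.INTER_CUBIC))
    for q in('lid_grip','jar_mouth'):
        print(c,q,[(np.round(r['point'],4).tolist(),round(r['confidence'],2)) for r in nets.place_of(q,c)[:2]])
    print(get_obs()['tool_pos'])
cv2.imwrite('pics/z4.png',np.hstack(z))
print(delta([.4875,-.079,.15],down(102)),get_obs()['tool_rot'],get_obs()['qpos'])
E
```

```text
time_s: 6.02
tool_pos: [0.4554, 0.1602, 0.1721]
tool_rot: [-180.0, -0.0, 127.4]
force: [0.1, -0.5, -2.0]
grip_width: 0.066
grasp_force: 29.9
time_s: 6.43
tool_pos: [0.4727, 0.0286, 0.1723]
tool_rot: [-180.0, -0.0, 127.4]
force: [0.6, 0.2, -1.4]
grip_width: 0.066
grasp_force: 29.9
time_s: 6.85
tool_pos: [0.4878, -0.082, 0.1724]
tool_rot: [-180.0, 0.1, 101.5]
force: [0.5, -0.4, -2.3]
grip_width: 0.0659
grasp_force: 29.9
time_s: 7.1
tool_pos: [0.4878, -0.0774, 0.1723]
tool_rot: [-180.0, -0.0, 102.2]
force: [0.8, 0.6, -1.9]
grip_width: 0.0656
grasp_force: 29.9
side 356 187
side lid_grip [([0.4865, -0.0808, 0.1882], 0.6), ([0.4596, -0.304, 0.0032], 0.34)]
side jar_mouth [([0.4889, -0.0768, 0.0987], 0.69)]
[ 0.48795171 -0.07738591  0.17243905]
top 399 228
top lid_grip [([0.5918, 0.1075, 0.0025], 0.56), ([0.4891, -0.0755, 0.1916], 0.49)]
top jar_mouth [([0.4886, -0.0764, 0.1018], 0.64)]
[ 0.48800728 -0.07797904  0.1725423 ]
(array([-0.9, -0.7, 22.5]), array([ 0.  , -0.01,  0.07])) [ 1.79996524e+02 -1.09697846e-02  1.02069857e+02] [-25.06744368   0.51598577  31.50223585 109.63263513  -0.29930152
  69.92785916  18.60633678]
```

View pics/z4.png

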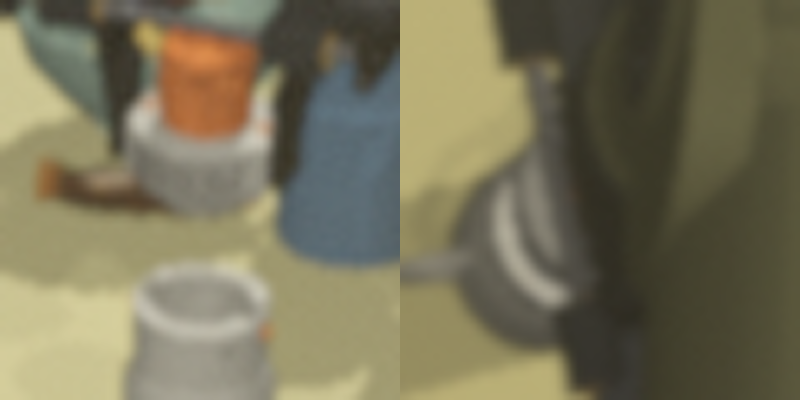

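The side crop shows the lid, with its cap, hanging centred above the jar mouth: lid centre column about 200 and jar about 203. Their dots line up too, at (265,127) on the lid and (265,330) on the jar. In the top crop the arm mostly hides both. Next I'll lower it.

```bash
python3 -m creep '[{"wx":0,"wy":0,"wz":0,"tx":-0.8,"ty":-0.6,"tz":10,"gripper":0.2},{"wx":0,"wy":0,"wz":0,"tx":-0.8,"ty":-0.6,"tz":24,"gripper":0.2},{"wx":0,"wy":0,"wz":0,"tx":-0.8,"ty":-0.6,"tz":36,"gripper":0.2},{"wx":0,"wy":0,"wz":0,"tx":-0.8,"ty":-0.6,"tz":45,"gripper":0.2},{"wx":0,"wy":0,"wz":0,"tx":-0.8,"ty":-0.6,"tz":50,"gripper":0.2}]'
python3 -m creep '[{"wx":0,"wy":0,"wz":0,"tx":0,"ty":0,"tz":1,"gripper":0.2},{"wx":0,"wy":0,"wz":0,"tx":0,"ty":0,"tz":2,"gripper":0.2},{"wx":0,"wy":0,"wz":0,"tx":0,"ty":0,"tz":3,"gripper":0.2},{"wx":0,"wy":0,"wz":0,"tx":0,"ty":0,"tz":4,"gripper":0.2},{"wx":0,"wy":0,"wz":0,"tx":0,"ty":0,"tz":5,"gripper":0.2}]'
python3 -m creep '[{"wx":0,"wy":0,"wz":0,"tx":0,"ty":0,"tz":1,"gripper":0.2},{"wx":0,"wy":0,"wz":0,"tx":0,"ty":0,"tz":2,"gripper":0.2},{"wx":0,"wy":0,"wz":0,"tx":0,"ty":0,"tz":3,"gripper":0.2},{"wx":0,"wy":0,"wz":0,"tx":0,"ty":0,"tz":4,"gripper":0.2}]'
```

```text
time_s: 7.82
tool_pos: [0.4866, -0.0795, 0.1208]
tool_rot: [-179.9, -0.0, 102.0]
force: [-0.3, 0.1, -1.4]
grip_width: 0.066
grasp_force: 29.9
time_s: 8.23
tool_pos: [0.488, -0.0796, 0.118]
tool_rot: [179.9, 0.0, 102.0]
force: [0.7, 0.1, -1.8]
grip_width: 0.066
grasp_force: 29.9
time_s: 8.57
tool_pos: [0.4876, -0.0796, 0.1135]
tool_rot: [180.0, -0.0, 102.0]
force: [1.2, 0.4, -2.4]
grip_width: 0.0658
grasp_force: 29.9
```

```bash
python3 -m creep '[{"wx":0,"wy":0,"wz":0,"tx":0,"ty":0,"tz":1,"gripper":0.2},{"wx":0,"wy":0,"wz":0,"tx":0,"ty":0,"tz":2,"gripper":0.2},{"wx":0,"wy":0,"wz":0,"tx":0,"ty":0,"tz":3,"gripper":0.2},{"wx":0,"wy":0,"wz":0,"tx":0,"ty":0,"tz":3,"gripper":0.2}]'
python3 -m creep '[{"wx":0,"wy":0,"wz":0,"tx":0,"ty":0,"tz":1,"gripper":0.2},{"wx":0,"wy":0,"wz":0,"tx":0,"ty":0,"tz":2,"gripper":0.2},{"wx":0,"wy":0,"wz":0,"tx":0,"ty":0,"tz":3,"gripper":0.2},{"wx":0,"wy":0,"wz":0,"tx":0,"ty":0,"tz":3,"gripper":0.2}]'
python3 -m creep '[{"wx":0,"wy":0,"wz":0,"tx":0,"ty":0,"tz":0.5,"gripper":0.2},{"wx":0,"wy":0,"wz":0,"tx":0,"ty":0,"tz":1,"gripper":0.2},{"wx":0,"wy":0,"wz":0,"tx":0,"ty":0,"tz":1,"gripper":0.2}]'
```

```text
time_s: 8.9
tool_pos: [0.4874, -0.0796, 0.1103]
tool_rot: [-180.0, -0.0, 102.0]
force: [1.1, 0.4, -1.2]
grip_width: 0.0656
grasp_force: 29.9
time_s: 9.23
tool_pos: [0.4874, -0.0796, 0.1073]
tool_rot: [-180.0, -0.0, 102.0]
force: [0.9, -0.3, -2.2]
grip_width: 0.0658
grasp_force: 29.9
time_s: 9.48
tool_pos: [0.4875, -0.0796, 0.1065]
tool_rot: [-180.0, -0.0, 102.0]
force: [0.1, -0.5, -1.3]
grip_width: 0.0659
grasp_force: 29.9
```

```bash
python3 -m creep '[{"wx":0,"wy":0,"wz":0,"tx":0,"ty":0,"tz":0.5,"gripper":0.2},{"wx":0,"wy":0,"wz":0,"tx":0,"ty":0,"tz":0.5,"gripper":0.2}]'
python3 -m creep '[{"wx":0,"wy":0,"wz":0,"tx":0,"ty":0,"tz":0.5,"gripper":0.2},{"wx":0,"wy":0,"wz":0,"tx":0,"ty":0,"tz":0.5,"gripper":0.2}]'
python3 -m creep '[{"wx":0,"wy":0,"wz":0,"tx":0,"ty":0,"tz":0.5,"gripper":0.2},{"wx":0,"wy":0,"wz":0,"tx":0,"ty":0,"tz":0.5,"gripper":0.2}]'
```

```text
time_s: 9.65
tool_pos: [0.4876, -0.0796, 0.106]
tool_rot: [180.0, -0.0, 102.0]
force: [0.0, 0.3, -1.6]
grip_width: 0.0659
grasp_force: 29.9
time_s: 9.82
tool_pos: [0.4876, -0.0796, 0.1055]
tool_rot: [180.0, -0.0, 102.0]
force: [0.3, 0.2, -1.1]
grip_width: 0.0659
grasp_force: 29.9
time_s: 9.98
tool_pos: [0.4877, -0.0796, 0.1054]
tool_rot: [180.0, -0.0, 102.0]
force: [-1.6, 0.3, 2.1]
grip_width: 0.0659
grasp_force: 29.9
```

```bash
python3 -m creep '[{"wx":0,"wy":0,"wz":3,"tx":0,"ty":0,"tz":0,"gripper":0.2},{"wx":0,"wy":0,"wz":7,"tx":0,"ty":0,"tz":0,"gripper":0.2},{"wx":0,"wy":0,"wz":11,"tx":0,"ty":0,"tz":0,"gripper":0.2},{"wx":0,"wy":0,"wz":15,"tx":0,"ty":0,"tz":0,"gripper":0.2},{"wx":0,"wy":0,"wz":18,"tx":0,"ty":0,"tz":0,"gripper":0.2}]'
python3 -m creep '[{"wx":0,"wy":0,"wz":4,"tx":0,"ty":0,"tz":0,"gripper":0.2},{"wx":0,"wy":0,"wz":8,"tx":0,"ty":0,"tz":0,"gripper":0.2},{"wx":0,"wy":0,"wz":12,"tx":0,"ty":0,"tz":0,"gripper":0.2},{"wx":0,"wy":0,"wz":16,"tx":0,"ty":0,"tz":0,"gripper":0.2},{"wx":0,"wy":0,"wz":18,"tx":0,"ty":0,"tz":0,"gripper":0.2}]'
python3 - <<'E'
from h import *
s=get_obs();print(s['wrist_torque'],s['force'])
E
python3 -m creep '[{"wx":0,"wy":0,"wz":2,"tx":0,"ty":0,"tz":0,"gripper":0.2},{"wx":0,"wy":0,"wz":4,"tx":0,"ty":0,"tz":0,"gripper":0.2},{"wx":0,"wy":0,"wz":6,"tx":0,"ty":0,"tz":0,"gripper":0.2},{"wx":0,"wy":0,"wz":8,"tx":0,"ty":0,"tz":0,"gripper":0.2}]'
python3 - <<'E'
from h import *
s=get_obs();print(s['wrist_torque'],s['force'])
p,d=optics.read_camera('side');np.savez('side4.npz',p=p,d=d)
u,v=pix('side',[.4875,-.079,.1]).astype(int)
a=cv2.resize(p[v-30:v+30,u-30:u+30,::-1],(400,400),interpolation=cv2.INTER_CUBIC)
u0,v0=356,187
p,d=optics.read_camera('top');u,v=pix('top',[.4875,-.079,.1]).astype(int)
b=cv2.resize(p[v-30:v+30,u-30:u+30,::-1],(400,400),interpolation=cv2.INTER_CUBIC)
cv2.imwrite('pics/z5.png',np.hstack([a,b]))
E
```

```text
time_s: 10.4
tool_pos: [0.4882, -0.0794, 0.1054]
tool_rot: [179.9, -0.0, 83.8]
force: [0.4, 0.4, 0.7]
grip_width: 0.066
grasp_force: 30.0
time_s: 10.82
tool_pos: [0.4883, -0.0794, 0.1054]
tool_rot: [179.9, -0.1, 65.8]
force: [-0.3, 0.4, 0.7]
grip_width: 0.0656
grasp_force: 30.0
[ 0.00623511 -0.06930624  0.05981276] [-0.25285118  0.43820179  0.69910035]
time_s: 11.15
tool_pos: [0.4883, -0.0794, 0.1054]
tool_rot: [179.9, -0.1, 57.9]
force: [0.5, 0.1, 0.3]
grip_width: 0.0658
grasp_force: 30.0
[-0.05824466 -0.00401588  0.06269959] [0.51817617 0.11773736 0.28367801]
```

View pics/z5.png

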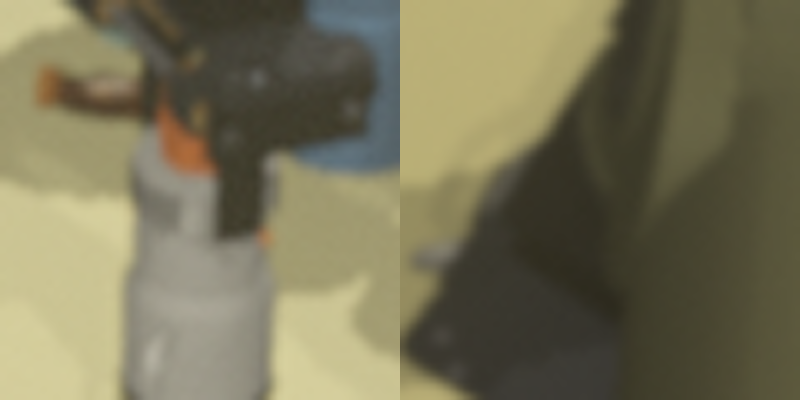

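The side crop shows the lid flat on the jar and turned 44°. The jar's own dot is still at full-picture (360,206), so the jar did not turn along. The top crop is hidden by the gripper. Next: release, rise and grip the cap.

```bash
python3 -m creep '[{"wx":0,"wy":0,"wz":0,"tx":0,"ty":0,"tz":0,"gripper":0.6},{"wx":0,"wy":0,"wz":0,"tx":0,"ty":0,"tz":0,"gripper":1},{"wx":0,"wy":0,"wz":0,"tx":0,"ty":0,"tz":0,"gripper":1},{"wx":0,"wy":0,"wz":0,"tx":0,"ty":0,"tz":0,"gripper":1},{"wx":0,"wy":0,"wz":0,"tx":0,"ty":0,"tz":0,"gripper":1}]'
python3 -m creep '[{"wx":0,"wy":0,"wz":0,"tx":0,"ty":0,"tz":-6,"gripper":1},{"wx":0,"wy":0,"wz":0,"tx":0,"ty":0,"tz":-14,"gripper":1},{"wx":0,"wy":0,"wz":0,"tx":0,"ty":0,"tz":-22,"gripper":1},{"wx":0,"wy":0,"wz":0,"tx":0,"ty":0,"tz":-30,"gripper":1},{"wx":0,"wy":0,"wz":0,"tx":0,"ty":0,"tz":-30,"gripper":1}]'
python3 - <<'E'
from h import *
s=get_obs();print(s['wrist_torque'],s['force'])
p,d=optics.read_camera('side');np.savez('side5.npz',p=p,d=d)
u,v=pix('side',[.4875,-.079,.12]).astype(int);print(u,v)
a=cv2.resize(p[v-30:v+30,u-30:u+30,::-1],(480,480),interpolation=cv2.INTER_CUBIC)
cv2.imwrite('pics/z6.png',a)
E
```

```text
time_s: 11.67
tool_pos: [0.4875, -0.0796, 0.105]
tool_rot: [-180.0, -0.0, 58.0]
force: [-0.3, -0.2, 0.0]
grip_width: 0.0848
grasp_force: 0.0
time_s: 12.08
tool_pos: [0.4891, -0.0797, 0.1374]
tool_rot: [179.8, -0.1, 58.0]
force: [0.6, 0.5, 0.1]
grip_width: 0.0868
grasp_force: 0.0
[-0.06285584  0.0412643  -0.02493068] [0.57107555 0.49051194 0.10841382]
356 195
```

View pics/z6.png

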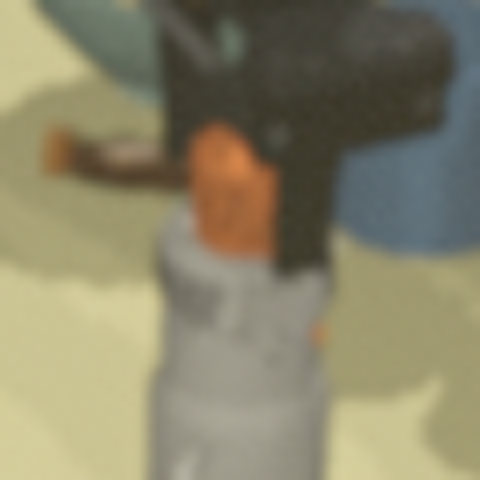

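The lid sits on the jar with its pad turned away from the jar's dot (at crop (318,335)), and the cap is between the fingers above the collar. Next I'll close on the cap.

```bash
python3 -m creep '[{"wx":0,"wy":0,"wz":0,"tx":0,"ty":0,"tz":0,"gripper":0.4},{"wx":0,"wy":0,"wz":0,"tx":0,"ty":0,"tz":0,"gripper":0.2},{"wx":0,"wy":0,"wz":0,"tx":0,"ty":0,"tz":0,"gripper":0.1},{"wx":0,"wy":0,"wz":0,"tx":0,"ty":0,"tz":0,"gripper":0},{"wx":0,"wy":0,"wz":0,"tx":0,"ty":0,"tz":0,"gripper":-0.2}]' 25
python3 -m creep '[{"wx":0,"wy":0,"wz":0,"tx":0,"ty":0,"tz":0,"gripper":-0.2},{"wx":0,"wy":0,"wz":0,"tx":0,"ty":0,"tz":0,"gripper":-0.3},{"wx":0,"wy":0,"wz":0,"tx":0,"ty":0,"tz":0,"gripper":-0.3},{"wx":0,"wy":0,"wz":0,"tx":0,"ty":0,"tz":0,"gripper":-0.3},{"wx":0,"wy":0,"wz":0,"tx":0,"ty":0,"tz":0,"gripper":-0.3}]'
```

```text
time_s: 12.55
tool_pos: [0.4874, -0.0796, 0.1347]
tool_rot: [-180.0, 0.0, 58.0]
force: [0.2, -0.4, -0.6]
grip_width: 0.0615
grasp_force: 0.0
time_s: 12.97
tool_pos: [0.4877, -0.0796, 0.135]
tool_rot: [180.0, -0.0, 58.0]
force: [0.7, -1.1, -0.9]
grip_width: 0.042
grasp_force: 25.0
```

Gripped at 42 mm, so now a slow straight pull.

```bash
python3 -m creep '[{"wx":0,"wy":0,"wz":0,"tx":0,"ty":0,"tz":-1,"gripper":-0.3},{"wx":0,"wy":0,"wz":0,"tx":0,"ty":0,"tz":-2,"gripper":-0.3},{"wx":0,"wy":0,"wz":0,"tx":0,"ty":0,"tz":-3,"gripper":-0.3},{"wx":0,"wy":0,"wz":0,"tx":0,"ty":0,"tz":-4,"gripper":-0.3},{"wx":0,"wy":0,"wz":0,"tx":0,"ty":0,"tz":-5,"gripper":-0.3}]'
python3 -m creep '[{"wx":0,"wy":0,"wz":0,"tx":0,"ty":0,"tz":-1.5,"gripper":-0.3},{"wx":0,"wy":0,"wz":0,"tx":0,"ty":0,"tz":-3,"gripper":-0.3},{"wx":0,"wy":0,"wz":0,"tx":0,"ty":0,"tz":-4.5,"gripper":-0.3},{"wx":0,"wy":0,"wz":0,"tx":0,"ty":0,"tz":-6,"gripper":-0.3},{"wx":0,"wy":0,"wz":0,"tx":0,"ty":0,"tz":-7.5,"gripper":-0.3}]'
python3 -m creep '[{"wx":0,"wy":0,"wz":0,"tx":0,"ty":0,"tz":-2,"gripper":-0.3},{"wx":0,"wy":0,"wz":0,"tx":0,"ty":0,"tz":-5,"gripper":-0.3},{"wx":0,"wy":0,"wz":0,"tx":0,"ty":0,"tz":-9,"gripper":-0.3},{"wx":0,"wy":0,"wz":0,"tx":0,"ty":0,"tz":-14,"gripper":-0.3},{"wx":0,"wy":0,"wz":0,"tx":0,"ty":0,"tz":-20,"gripper":-0.3}]'
python3 -m creep '[{"wx":0,"wy":0,"wz":0,"tx":0,"ty":0,"tz":-10,"gripper":-0.3},{"wx":0,"wy":0,"wz":0,"tx":0,"ty":0,"tz":-25,"gripper":-0.3},{"wx":0,"wy":0,"wz":0,"tx":0,"ty":0,"tz":-45,"gripper":-0.3},{"wx":0,"wy":0,"wz":0,"tx":0,"ty":0,"tz":-65,"gripper":-0.3},{"wx":0,"wy":0,"wz":0,"tx":0,"ty":0,"tz":-80,"gripper":-0.3}]'
python3 -m creep '[{"wx":0,"wy":0,"wz":0,"tx":0,"ty":0,"tz":0,"gripper":-0.3},{"wx":0,"wy":0,"wz":0,"tx":0,"ty":0,"tz":0,"gripper":-0.3},{"wx":0,"wy":0,"wz":0,"tx":0,"ty":0,"tz":0,"gripper":-0.3},{"wx":0,"wy":0,"wz":0,"tx":0,"ty":0,"tz":0,"gripper":-0.3},{"wx":0,"wy":0,"wz":0,"tx":0,"ty":0,"tz":0,"gripper":-0.3}]'
python3 - <<'E'
from h import *
p,d=optics.read_camera('side')
u,v=pix('side',[.4875,-.079,.16]).astype(int);print(u,v)
cv2.imwrite('pics/z7.png',cv2.resize(p[v-45:v+45,u-45:u+45,::-1],(540,540),interpolation=cv2.INTER_CUBIC))
E
```

```text
time_s: 13.38
tool_pos: [0.4875, -0.0795, 0.1401]
tool_rot: [-180.0, -0.0, 58.0]
force: [-0.6, -0.3, -2.3]
grip_width: 0.0417
grasp_force: 25.0
time_s: 13.8
tool_pos: [0.4876, -0.0796, 0.1478]
tool_rot: [180.0, -0.0, 58.0]
force: [-0.1, 0.1, -1.8]
grip_width: 0.0421
grasp_force: 25.0
time_s: 14.22
tool_pos: [0.4876, -0.0796, 0.1681]
tool_rot: [180.0, -0.0, 58.0]
force: [0.1, -0.2, -1.1]
grip_width: 0.0419
grasp_force: 25.0
time_s: 14.63
tool_pos: [0.4881, -0.0798, 0.2502]
tool_rot: [179.9, -0.1, 58.0]
force: [0.3, -0.8, -0.5]
grip_width: 0.0416
grasp_force: 25.0
time_s: 15.05
tool_pos: [0.487, -0.0796, 0.2465]
tool_rot: [-179.9, 0.1, 58.0]
force: [0.0, 0.9, -0.4]
grip_width: 0.0417
grasp_force: 25.0
356 184
```

View pics/z7.png

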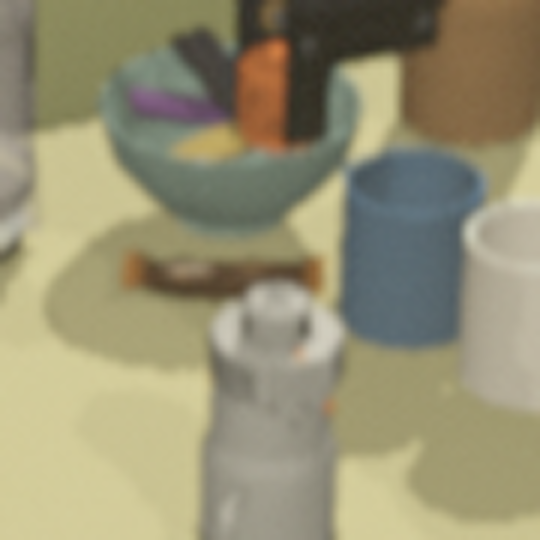

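The picture shows the cap alone in the fingers, high above the jar. The mesh lid is seated on the jar, with its dot at full-picture (360.8,197.2) and the jar's dot at about (365,206). I'll check the lid's angle before handing in.

Run:
```python
from h import *
a=ray('side',360.8,197.2,.128);c=np.array([.4878,-.0796]);d=a[:2]-c
ang=np.degrees(np.arctan2(d[1],d[0]));print(a,np.hypot(*d),ang)
s=get_obs();print(s['time_s'],s['joint_velocities'],s['grasp_force'])
turned=(12-ang)%180
if 32<turned<60: print(turned,env.sign_off())
else: print('check',turned)
```

```text
[ 0.46486862 -0.06756932  0.128     ] 0.025895664362379448 152.3167843275173
15.1 [-0.09140219 -0.0817557  -0.01643714 -0.29013479 -0.00279864  0.00730526
  0.00850999] 25.000113391179184
the job is handed in; nothing more can be done
39.6832156724827 None
```

The job is handed in at 15.1 s. The mesh lid is seated on the jar and locked: the arm turned it 44°, and the camera check read about 40° against the 31.5° needed. The orange cap came off alone and is held upright in the gripper, its rim about 0.24 m above the worktop. I have not seen the judge's result.

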